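Push the shift lever through its gate into the blue-dot gear

ROBOT

A 6-joint arm with a two-finger parallel gripper is mounted at the origin on the work surface. World frame = base frame: x ahead of the robot, y to its left, z up, the work surface at z = 0. Lengths are in m, angles in rad, forces in N, time in s.
With the tool pointing down it reaches from about 0.225 to 0.875 m from the base axis. Payload 3.4 kg.
Tool frame: the origin (TCP) lies at the very end of the fingers, on their centre line; the grasp point (between the pads) lies 19 mm behind it (manip.hold_point_z is the distance from the TCP to the grasp point, in m); z points along the fingers, y is the line along which they close (so a half turn about z gives the same grasp; the last joint's range is limited). The gripper opens to 85 mm and grips with 20 to 120 N. Pads are 22 mm wide; open, the fingers measure 114 mm over their backs; the gripper's body (76 mm by 85 mm) begins 54 mm behind the grasp point. The pads swing forward as they close: fully open they stand 13 mm farther back than shut.
Start: joints at [1.205, 0.276, 1.505, -0, 1.361, -0.121], TCP at [0.139, 0.558, 0.231] pointing down, gripper open.
Joint ranges: [-2.89, 2.89], [-0.75, 2.08], [0.22, 2.7], [-1.18, 4.32], [0.11, 2.71], [-2.7, 2.7]. Speed limits (rad/s): [2.57, 2.57, 3.14, 3.14, 3.14, 3.14].

INTERFACE

Orientations are given as a unit quaternion [w, x, y, z].
In Python, from rig import readout, viewer, order, manip gives the robot as it stands. The module is installed in compiled form; this text tells all that it offers.
- The arm moves only by the tool send_rows, never from a script. Its arguments are lists of equal length, an entry for each row: "xyz": the shift along the world's x, y, z in m, a list of three; "delta_rot": the turn, a rotation vector about the world's x, y, z in degrees, a list of three. In form: {"xyz": [[tx, ty, tz], ...], "delta_rot": [[wx, wy, wz], ...]}. A call has 1 to 12 rows; each row shifts and turns the commanded pose from where the row before left it; what a row does not reach is not made up. A row lasts 1/10 s, in which the tool goes at most 50 mm and 8.59 degrees, less where a joint would pass 70% of its speed; a pose out of reach is approached as far as the arm can. A call with a gripper value outside its range is refused whole. "gripper" is the finger opening in m, from 0 to 0.0854, set as the call begins (left out, the last holds). The fingers move at their own pace and stop on an object; "force" is the grip in N (left out, the last holds). Time passes only in rows, so rows that do not move let the fingers close. It gives the time, the measured TCP pose, the force, the opening and the grip force at its end, in the units of the state.
- readout.get_state(): the state, without advancing time (a new reading comes with each control period).
- viewer.get_image(name): name is "side" or "top"; returns a dict with "color" (480x640x3 uint8, red, green, blue), "depth" (480x640 float32, m along the optical axis (not along the pixel's ray), 0 where there is no reading), "K" (3x3 intrinsics, pixels), "camera_from_world" (4x4, takes a point from world to camera coordinates). Camera axes: x right, y up, looking along -z (the intrinsics and any distortion apply to the point x, -y, -z); pixel columns grow to the right and rows downward; lengths in m; the calibration is good to about 2 mm. A picture is of the moment at which its call begins.
- order.sign_off(): hands the job in; it is judged then, once.
The state is a dict: "clock": time; "qpos": joint angles; "qd": joint speeds; "effort": joint torques, N m; "position": TCP position; "ee_rot": TCP orientation; "contact_force": force on the tool from outside, world axes, zero at the start; "moment": the same for the moment, N m; "width": finger opening in m; "gripper_force": force on a finger pad.
Only numpy, scipy, OpenCV 4.12 (cv2) and the standard library are available. Lean on these libraries where they do the work, as an engineer would, in place of code of your own. Each camera call takes 0.05 s, during which the arm holds its last target. There are 200 camera calls.

TASK

On the garage bench stands a gear shift tower whose lever rests somewhere in the middle column of its gate. Without gripping it, push the lever's knob with the fingertips or the outside of the fingers along the column to the neutral cross lane, across, and fully home into the slot that ends at the blue dot. Leave it there, with nothing else on the bench moved or lifted.

Things in the scene. Friction and masses are not known exactly. Their poses are not given: they have to be found in the camera images.
- tower: shift tower fixed to the bench: blue housing on a grey 210 x 210 foot, 176 x 176 aluminium gate plate on top, its upper face 135 above the table. Origin at the centre of its underside. Its yaw varies; directions in all these notes are along ITS x axis (roughly away from the robot: far is +x, near is -x) and ITS y axis (roughly to the robot's left)
- gate_center (a point): middle of the gate, on the plate's upper face. The gate is a double H: three columns along x (at y = +30, 0, -30) joined by one neutral cross lane along y at x = 0. Columns are 15 wide, the lane 21, for the 11 thick stem; the teeth between have rounded ends. The lever can change column only near the lane; each column has a far and a near slot end
- knob_center (a point): centre of the lever's black knob, a round upright grip of diameter 36, reaching 30 below to 32 above this point. It is 190 from the lever's pivot, which lies on the tower's axis 30 above the table: 220 above the table when upright, about 206 in a corner slot. Lever home in a corner slot: about 49 along x and 54 along y from the tower's axis. In the lane its x is 0 with +-9 free play
- gate_pin (a point): point on the lever's steel stem, 100 from the pivot, where it runs in the gate plate. Lever home in a corner slot: about 26 along x and 29 along y from the tower's axis; in the neutral lane 0 along x, +-5 free play
- selector (a joint): tilt of the lever along the columns, rad: 0 upright (neutral lane), positive towards far (+x of the tower), about +-0.265 at the slot ends. Starts anywhere in the middle column. The lever stays where it is left (friction; some 2 N at the knob moves it); the gate's walls are its stops
- cross (a joint): sideways tilt of the lever, rad: 0 in the middle column, positive towards +y of the tower, about +-0.295 in the side columns. Same friction
- blue_dot: flat blue dot, diameter 26, fixed on the gate plate just beyond the end of one of the four corner slots (30 further out along the tower's x than the stem's home position, y = +-30). Which corner varies. Origin at its centre
- yellow_dot: flat yellow dot, diameter 26, fixed on the gate plate just beyond the end of one of the four corner slots (30 further out along the tower's x than the stem's home position, y = +-30). Which corner varies. Origin at its centre
- red_dot: flat red dot, diameter 26, fixed on the gate plate just beyond the end of one of the four corner slots (30 further out along the tower's x than the stem's home position, y = +-30). Which corner varies. Origin at its centre
- white_dot: flat white dot, diameter 26, fixed on the gate plate just beyond the end of one of the four corner slots (30 further out along the tower's x than the stem's home position, y = +-30). Which corner varies. Origin at its centre
- tape_roll: roll of blue masking tape lying flat, outside diameter 100, hole 76, 24 high; origin at the centre of its underside. Leave alone
- spray_can: grey paint can standing, diameter 60, 105 high, beside the tower; origin at the centre of its underside. Leave alone
- screwdriver: screwdriver lying on the table between robot and tower. Leave alone
- support_block: dark rectangular support block 200 x 75 x 65 lying on the table. Leave alone
- thinner_jar: amber glass jar with a red cap, diameter 68, 95 high; origin at the centre of its underside. Leave alone
- spanner: steel spanner lying on the table. Leave alone
- spray_gun: spray gun lying on its side with a grey cup, about 160 x 200 x 70. Leave alone

How it is judged:
At the end, for the whole second after the job is handed in: the lever is at rest in the slot that ends at the blue dot, within about 5 mm of its full travel at the gate plate (stem axis less than 35 mm horizontally from the dot's centre; 30 mm when fully home), and every loose thing is within 25 mm of where it stood (horizontal distance between gate_pin and blue_dot below 0.035 m and velocity of joint selector between -0.05 and 0.05 rad/s and velocity of joint cross between -0.05 and 0.05 rad/s and distance of each of tape_roll, spray_can, screwdriver, support_block, thinner_jar, spanner, spray_gun from where it was at the start of the episode below 0.025 m); the robot touches nothing.
It fails at once if the lever's knob is pinched (the fingers press on opposite sides of it at once) ((contact force between the fingers and selector_c1 above 1 N and contact force between the fingers and selector_c2 above 1 N) or (contact force between the fingers and selector_c3 above 1 N and contact force between the fingers and selector_c4 above 1 N)).
It fails at once if another thing on the bench is shifted by more than 25 mm, lifted or knocked over (not (distance of each of tape_roll, spray_can, screwdriver, support_block, thinner_jar, spanner, spray_gun from where it was at the start of the episode below 0.025 m)).
It also fails if it takes over 58 s, if anything falls off the work surface, if the arm or the gripper's body presses on something with over 40 N, if the wrist force passes 120 N, or if a joint passes its speed limit or range.

## Working session

There is one attempt and no reset: what is moved stays moved. The work goes in short steps, Python scripts to look and compute and a tool call to move; the robot and the scene stay as the last step left them, time stands still between calls to the robot, and variables do not carry over. Pictures are saved under pics/ and viewed, at most 10 in all, crops included, and the job is handed in when it is done.

Besides the shell and the picture viewer there is one more tool, called after "Call:" by a JSON object that holds its "op" and its "data". send_rows: Moves the arm, as the interface text tells. Its arguments: {"type":"object","properties":{"xyz":{"type":"array"},"delta_rot":{"type":"array"},"gripper":{"type":"number"},"force":{"type":"number"}},"required":["xyz","delta_rot"]}

```bash
mkdir -p pics; cat > h.py <<'E'
import numpy as np,cv2
from rig import readout,viewer,order,manip
def grab(n):
    im=viewer.get_image(n); return im
def ray(im,u,v):
    K=im["K"];T=im["camera_from_world"];R=T[:3,:3];c=-R.T@T[:3,3]
    d=np.array([(u-K[0,2])/K[0,0],-(v-K[1,2])/K[1,1],-1.]);return c,R.T@d
def onplane(im,u,v,z):
    c,d=ray(im,u,v);return c+d*(z-c[2])/d[2]
def bydepth(im,u,v):
    c,d=ray(im,u,v);return c+d*im["depth"][int(v),int(u)]
def proj(im,p):
    T=im["camera_from_world"];q=T[:3,:3]@np.array(p)+T[:3,3];K=im["K"]
    return K[0,0]*q[0]/-q[2]+K[0,2],K[1,1]*-q[1]/-q[2]+K[1,2]
E
python3 - <<'E'
from h import *
for n in("top","side"):
    im=grab(n);cv2.imwrite(f"pics/{n}0.png",im["color"][:,:,::-1]);print(n,ray(im,320,240))
print(readout.get_state())
E
```

```text
top (array([0.4699505 , 0.00234815, 1.15515001]), array([ 0.07632615, -0.01516733, -0.9970039 ]))
side (array([ 0.38758359, -0.70626505,  0.84267565]), array([ 0.1511242 ,  0.7014143 , -0.69667009]))
{'clock': 0.1, 'qpos': array([ 1.20502120e+00,  2.76533757e-01,  1.50604984e+00, -8.59011289e-06,
        1.36072623e+00, -1.21037809e-01]), 'qd': array([ 0.00141668,  0.00078992, -0.00263056, -0.00074677,  0.00213949,
       -0.00041175]), 'effort': array([ 2.04681055e-03, -4.17700052e+01, -2.46410573e+01, -1.24774247e-04,
        5.89573814e-03,  3.51201538e-05]), 'position': array([0.13917182, 0.55738608, 0.23050783]), 'ee_rot': array([-2.02851740e-04,  1.22062558e-01,  9.92522037e-01, -8.34289053e-04]), 'contact_force': array([-0.14950227,  0.35761696,  0.55539847]), 'moment': array([-0.01444372,  0.01917789, -0.01300913]), 'gripper_force': 0.0, 'width': 0.08567835888470007}
```

View pics/top0.png

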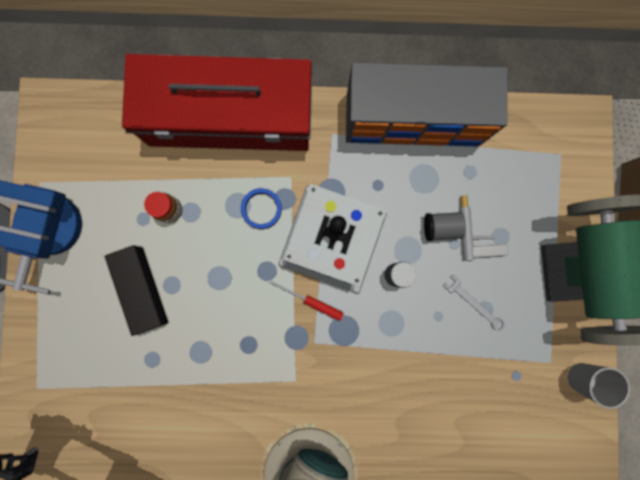

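View pics/side0.png

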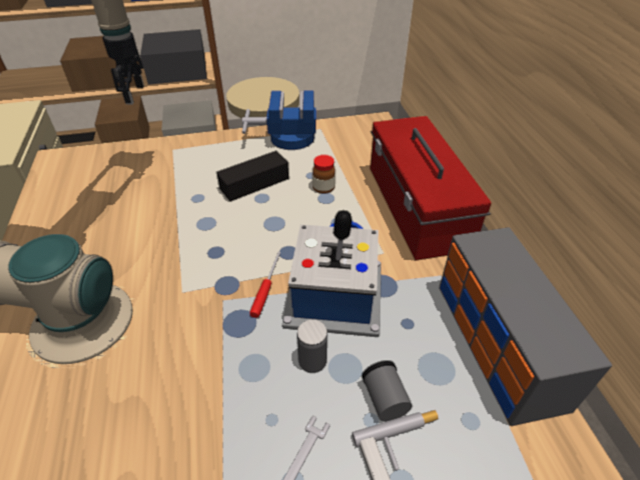

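The top view shows the blue dot at (357,215), which is the far, -y corner. Yellow is at (331,207), white at (313,254) and red at (340,264). The knob is near (338,226), so it is tilted slightly far. The side view has blue at (362,268) and the knob at (343,222). Next I'll measure all of these.

```bash
cat >> h.py <<'E'
def blob(im,lo,hi,box):
    hsv=cv2.cvtColor(im["color"],cv2.COLOR_RGB2HSV);m=cv2.inRange(hsv,np.array(lo),np.array(hi))
    k=np.zeros_like(m);x0,y0,x1,y1=box;k[y0:y1,x0:x1]=m[y0:y1,x0:x1]
    n,l,s,c=cv2.connectedComponentsWithStats(k)
    if n<2:return None
    i=1+np.argmax(s[1:,4]);return c[i],s[i]
E
python3 - <<'E'
from h import *
t=grab("top");s=grab("side")
P={}
for n,lo,hi in(("blue",(105,150,100),(130,255,255)),("yellow",(22,120,120),(38,255,255)),("red",(0,150,120),(8,255,255))):
  for nm,im,bx in(("t",t,(290,190,380,285)),("s",s,(290,228,380,279))):
    b=blob(im,lo,hi,bx)
    p=onplane(im,*b[0],.135);P[n+nm]=p;print(n,nm,b[0].round(1),b[1],p.round(4))
for nm,im,bx in(("t",t,(315,205,360,250)),("s",s,(325,200,360,245))):
    b=blob(im,(0,0,0),(180,255,60),bx);print("dark",nm,b[0].round(1),b[1])
    crop=im["color"][bx[1]:bx[3],bx[0]:bx[2],::-1]
    cv2.imwrite(f"pics/crop{nm}.png",cv2.resize(crop,None,fx=9,fy=9,interpolation=cv2.INTER_NEAREST))
    D=im["depth"][bx[1]:bx[3],bx[0]:bx[2]]
    pts=np.array([bydepth(im,u,v) for v in range(bx[1],bx[3]) for u in range(bx[0],bx[2]) if im["depth"][v,u]>0])
    k=pts[pts[:,2]>.19];print("knobpts",len(k),k.min(0).round(3),k.max(0).round(3),k.mean(0).round(3)); 
    top=k[k[:,2]>k[:,2].max()-.006];print("top",top.mean(0).round(4))
    rr=(P["red"+nm]+P["yellow"+nm])/2;d=P["blue"+nm]-P["red"+nm];print("centre",rr.round(4),"yaw",np.degrees(np.arctan2(d[1],d[0])),np.hypot(*d[:2]))
E
```

```text
blue t [355.9 215. ] [352 211   9   9  68] [ 0.605  -0.0906  0.135 ]
blue s [361.2 267.1] [356 263  11   9  73] [ 0.6073 -0.0895  0.135 ]
yellow t [330.1 205.9] [326 202   9   9  71] [ 0.6235 -0.0335  0.135 ]
yellow s [362.5 246.5] [357 243  12   8  76] [ 0.6262 -0.0323  0.135 ]
red t [338.9 263.2] [335 259   9   9  66] [ 0.4986 -0.0556  0.135 ]
red s [307.2 262.7] [302 259  11   8  71] [ 0.5008 -0.0545  0.135 ]
dark t [334.9 231.6] [316 217  38  33 664]
knobpts 299 [ 0.555 -0.062  0.196] [ 0.59  -0.027  0.255] [ 0.571 -0.044  0.242]
top [ 0.5738 -0.0452  0.2505]
centre [ 0.5611 -0.0445  0.135 ] yaw -18.210932679865582 0.11201863512428521
dark s [342.2 224.9] [334 211  18  30 405]
knobpts 472 [ 0.555 -0.066  0.196] [ 0.591 -0.032  0.255] [ 0.571 -0.055  0.23 ]
top [ 0.5743 -0.0471  0.2508]
centre [ 0.5635 -0.0434  0.135 ] yaw -18.23382673580011 0.11209758565935941
```

Call:
{"op": "send_rows", "data": {"xyz": [[0, 0, 0.05], [0, 0, 0.05], [0.028, -0.036, 0], [0.028, -0.036, 0], [0.028, -0.036, 0], [0.028, -0.036, 0], [0.028, -0.036, 0], [0.028, -0.036, 0], [0.028, -0.036, 0], [0.028, -0.036, 0], [0.028, -0.036, 0], [0.028, -0.036, 0]], "delta_rot": [[0, 0, 0], [0, 0, 0], [0, 0, -1], [0, 0, -1], [0, 0, -1], [0, 0, -1], [0, 0, 0], [0, 0, 0], [0, 0, 0], [0, 0, 0], [0, 0, 0], [0, 0, 0]], "gripper": 0, "force": 20}}

```text
clock: 1.4
position: [0.42, 0.1962, 0.3314]
ee_rot: [0.0, 0.157, 0.988, 0.0]
contact_force: [0.8, 1.2, -0.9]
width: -0.0003
gripper_force: 0.0
```

Call:
{"op": "send_rows", "data": {"xyz": [[0.028, -0.036, 0], [0.028, -0.036, 0], [0.028, -0.036, 0], [0.028, -0.036, 0], [0.028, -0.036, 0], [0.028, -0.036, 0], [0.028, -0.036, 0], [0, 0, 0], [0, 0, 0], [0, 0, 0]], "delta_rot": [[0, 0, 0], [0, 0, 0], [0, 0, 0], [0, 0, 0], [0, 0, 0], [0, 0, 0], [0, 0, 0], [0, 0, 0], [0, 0, 0], [0, 0, 0]]}}

```text
clock: 2.4
position: [0.6147, -0.0534, 0.3312]
ee_rot: [-0.0, 0.156, 0.988, 0.0]
contact_force: [-0.3, 0.0, 0.5]
width: 0.0
gripper_force: 0.0
```

Call:
{"op": "send_rows", "data": {"xyz": [[0.004, -0.01, -0.02], [0, 0, -0.03], [0, 0, -0.03], [0, 0, -0.03], [0, 0, -0.013], [0, 0, 0], [0, 0, 0]], "delta_rot": [[0, 0, 0], [0, 0, 0], [0, 0, 0], [0, 0, 0], [0, 0, 0], [0, 0, 0], [0, 0, 0]]}}

```text
clock: 3.1
position: [0.6199, -0.0636, 0.2098]
ee_rot: [0.001, 0.156, 0.988, 0.0]
contact_force: [0.1, -0.4, 1.2]
width: -0.0002
gripper_force: 0.0
```

Call:
{"op": "send_rows", "data": {"xyz": [[-0.0048, 0.0016, 0], [-0.0048, 0.0016, 0], [-0.0048, 0.0016, 0], [-0.0048, 0.0016, 0], [-0.0048, 0.0016, 0], [-0.0045, 0.0014, 0], [0, 0, 0], [0, 0, 0], [0, 0, 0]], "delta_rot": [[0, 0, 0], [0, 0, 0], [0, 0, 0], [0, 0, 0], [0, 0, 0], [0, 0, 0], [0, 0, 0], [0, 0, 0], [0, 0, 0]]}}

```text
clock: 4.0
position: [0.5908, -0.0547, 0.2082]
ee_rot: [-0.0, 0.157, 0.988, 0.0]
contact_force: [0.3, -0.6, 0.7]
width: -0.0001
gripper_force: 0.4
```

```bash
python3 - <<'E'
from h import *
print(readout.get_state()["position"])
s=grab("side");cv2.imwrite("pics/s1.png",cv2.resize(s["color"][150:330,260:440,::-1],None,fx=3,fy=3))
E
```

```text
[ 0.59080246 -0.0547283   0.20816076]
```

View pics/s1.png

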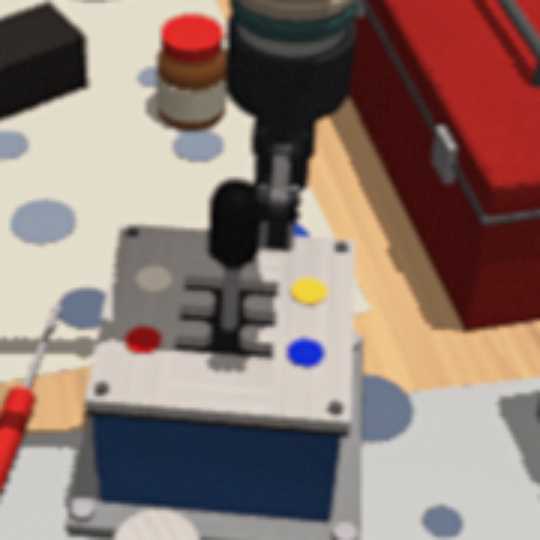

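The knob (crop 233,222) stands about upright, with the stem at the lane and the fingers just beyond it. I'll check this numerically.

```bash
cat >> h.py <<'E'
C=np.array([.562,-.044]);a=np.radians(-18.2);EX=np.array([np.cos(a),np.sin(a)]);EY=np.array([-np.sin(a),np.cos(a)])
def tow(p): d=np.asarray(p)[:2]-C; return np.round([d@EX,d@EY],4)
def wor(x,y): return np.round(C+x*EX+y*EY,4)
E
python3 - <<'E'
from h import *
s=grab("side")
pts=np.array([bydepth(s,u,v) for v in range(205,245) for u in range(320,349) if 0<s["depth"][v,u]])
k=pts[(pts[:,2]>.195)&(pts[:,2]<.27)]; q=np.array([tow(p) for p in k])
m=(q[:,0]<.022)&(abs(q[:,1])<.04); k=k[m];q=q[m]
print(q.min(0),q.max(0),k[:,2].max(),q[k[:,2]>k[:,2].max()-.006].mean(0))
print(tow(readout.get_state()["position"]),wor(0,.055),wor(-.06,-.054))
E
```

```text
[-0.014  -0.0352] [0.0213 0.0185] 0.26349281727204565 [ 0.0197     -0.03096667]
[ 0.0308 -0.0012] [0.5792 0.0082] [ 0.4881 -0.0766]
```

Call:
{"op": "send_rows", "data": {"xyz": [[-0.003, 0.001, 0], [0, 0, 0], [0, 0, 0], [0.019, -0.006, 0], [0, 0, 0.04], [0, 0, 0.045], [0, 0, 0], [-0.013, 0.037, 0], [-0.013, 0.036, 0], [0, 0, 0], [0, 0, 0], [0, 0, 0]], "delta_rot": [[0, 0, 0], [0, 0, 0], [0, 0, 0], [0, 0, 0], [0, 0, 0], [0, 0, 0], [0, 0, 0], [0, 0, 0], [0, 0, 0], [0, 0, 0], [0, 0, 0], [0, 0, 0]]}}

```text
clock: 5.3
position: [0.5809, 0.0127, 0.293]
ee_rot: [-0.0, 0.157, 0.988, -0.0]
contact_force: [-0.6, -1.0, 0.3]
width: 0.0001
gripper_force: 0.0
```

Call:
{"op": "send_rows", "data": {"xyz": [[0, 0, -0.03], [0, 0, -0.03], [0, 0, -0.03], [0, 0, 0], [0, 0, 0], [0, 0, 0]], "delta_rot": [[0, 0, 0], [0, 0, 0], [0, 0, 0], [0, 0, 0], [0, 0, 0], [0, 0, 0]]}}

```text
clock: 5.9
position: [0.5823, 0.0127, 0.205]
ee_rot: [0.002, 0.157, 0.988, 0.0]
contact_force: [0.5, 0.5, -0.1]
width: 0.0
gripper_force: 0.0
```

Call:
{"op": "send_rows", "data": {"xyz": [[-0.0016, -0.0048, 0], [-0.0016, -0.0048, 0], [-0.0016, -0.0048, 0], [-0.0016, -0.0048, 0], [-0.0016, -0.0048, 0], [-0.0016, -0.0048, 0], [-0.0016, -0.0048, 0], [-0.0016, -0.0048, 0], [-0.0016, -0.0048, 0], [-0.0016, -0.0048, 0], [-0.0016, -0.0048, 0], [-0.0016, -0.0048, 0]], "delta_rot": [[0, 0, 0], [0, 0, 0], [0, 0, 0], [0, 0, 0], [0, 0, 0], [0, 0, 0], [0, 0, 0], [0, 0, 0], [0, 0, 0], [0, 0, 0], [0, 0, 0], [0, 0, 0]]}}

```text
clock: 7.1
position: [0.5614, -0.0446, 0.2029]
ee_rot: [-0.0, 0.157, 0.988, 0.0]
contact_force: [0.6, 1.3, -0.5]
width: 0.0
gripper_force: 0.7
```

Call:
{"op": "send_rows", "data": {"xyz": [[-0.0013, -0.0038, 0], [-0.0013, -0.0038, 0], [-0.0013, -0.0038, 0], [0, 0, 0], [0, 0, 0]], "delta_rot": [[0, 0, 0], [0, 0, 0], [0, 0, 0], [0, 0, 0], [0, 0, 0]]}}

```text
clock: 7.6
position: [0.5576, -0.0562, 0.2033]
ee_rot: [-0.0, 0.157, 0.988, -0.0]
contact_force: [1.0, 0.2, 0.2]
width: 0.0002
gripper_force: 0.0
```

```bash
python3 - <<'E'
from h import *
print(tow(readout.get_state()["position"]))
s=grab("side");cv2.imwrite("pics/s2.png",cv2.resize(s["color"][150:330,260:440,::-1],None,fx=3,fy=3))
E
```

```text
[-0.0004 -0.0129]
```

View pics/s2.png

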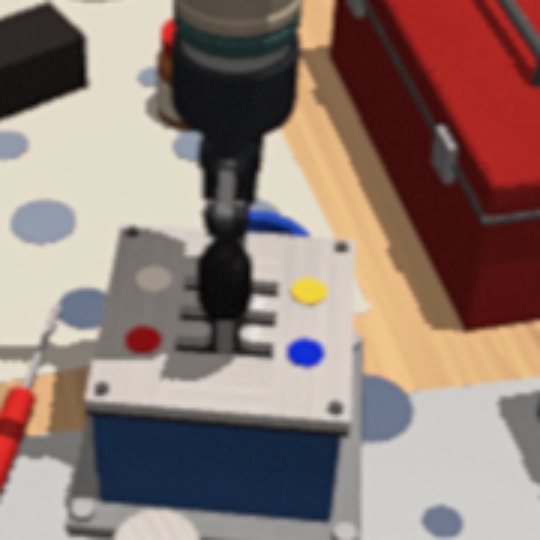

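The knob (crop 225,280) is tilted sideways and the stem is entering the -y column. I'll push further until the wall stops it.

Call:
{"op": "send_rows", "data": {"xyz": [[-0.0009, -0.0028, 0], [-0.0009, -0.0028, 0], [0, 0, 0], [0, 0, 0]], "delta_rot": [[0, 0, 0], [0, 0, 0], [0, 0, 0], [0, 0, 0]]}}

```text
clock: 8.05
position: [0.5559, -0.0615, 0.2033]
ee_rot: [-0.0, 0.157, 0.988, -0.0]
contact_force: [-0.1, -0.8, -0.0]
width: 0.0
gripper_force: 0.2
```

Call:
{"op": "send_rows", "data": {"xyz": [[-0.0009, -0.0028, 0], [0, 0, 0], [0, 0, 0]], "delta_rot": [[0, 0, 0], [0, 0, 0], [0, 0, 0]]}}

```text
clock: 8.35
position: [0.555, -0.0643, 0.2034]
ee_rot: [0.0, 0.157, 0.988, -0.0]
contact_force: [-0.0, 0.6, -0.8]
width: 0.0001
gripper_force: 0.2
```

```bash
cat >> h.py <<'E'
def knob(im,box):
    x0,y0,x1,y1=box
    d=im["depth"];g=im["color"].max(2)
    pts=np.array([bydepth(im,u,v) for v in range(y0,y1) for u in range(x0,x1) if d[v,u]>0 and g[v,u]<70])
    pts=pts[(pts[:,2]>.165)&(pts[:,2]<.265)];q=np.array([tow(p) for p in pts]);return q,pts[:,2]
E
python3 - <<'E'
from h import *
s=grab("side")
q,z=knob(s,(322,225,350,265))
for zz in np.arange(.17,.26,.01):
    m=abs(z-zz)<.005
    if m.any(): print(zz.round(2),m.sum(),q[m].min(0),q[m].max(0))
print(tow(readout.get_state()["position"]))
E
```

```text
0.17 4 [-0.0023 -0.0461] [ 0.0038 -0.044 ]
0.19 32 [-0.0157 -0.0655] [ 0.0174 -0.0504]
0.2 40 [-0.0131 -0.0701] [ 0.0174 -0.0556]
0.21 47 [-0.013  -0.0726] [ 0.0186 -0.0515]
0.22 51 [-0.0149 -0.0752] [ 0.0186 -0.0277]
0.23 82 [-0.015  -0.0766] [ 0.0171 -0.0284]
0.24 163 [-0.0134 -0.0753] [ 0.0166 -0.0358]
0.25 18 [-0.0068 -0.0593] [ 0.014  -0.0318]
[-0.0003 -0.0215]
```

Call:
{"op": "send_rows", "data": {"xyz": [[0.006, 0.019, 0], [0, 0, 0.045], [0, 0, 0.045], [0, 0, 0], [-0.034, -0.0165, 0], [-0.034, -0.0165, 0], [0, 0, 0], [0, 0, 0], [0, 0, -0.033], [0, 0, -0.033], [0, 0, -0.032], [0, 0, 0]], "delta_rot": [[0, 0, 0], [0, 0, 0], [0, 0, 0], [0, 0, 0], [0, 0, 0], [0, 0, 0], [0, 0, 0], [0, 0, 0], [0, 0, 0], [0, 0, 0], [0, 0, 0], [0, 0, 0]]}}

```text
clock: 9.6
position: [0.4909, -0.0769, 0.191]
ee_rot: [-0.005, 0.156, 0.988, 0.001]
contact_force: [-1.5, 0.3, -0.2]
width: 0.0002
gripper_force: 0.0
```

Call:
{"op": "send_rows", "data": {"xyz": [[0, 0, 0], [0.0048, -0.0016, 0], [0.0048, -0.0016, 0], [0.0048, -0.0016, 0], [0.0048, -0.0016, 0], [0.0048, -0.0016, 0], [0.0048, -0.0016, 0], [0.0048, -0.0016, 0], [0.0048, -0.0016, 0], [0.0048, -0.0016, 0], [0.0048, -0.0016, 0], [0, 0, 0]], "delta_rot": [[0, 0, 0], [0, 0, 0], [0, 0, 0], [0, 0, 0], [0, 0, 0], [0, 0, 0], [0, 0, 0], [0, 0, 0], [0, 0, 0], [0, 0, 0], [0, 0, 0], [0, 0, 0]]}}

```text
clock: 10.8
position: [0.5419, -0.0943, 0.1952]
ee_rot: [0.0, 0.157, 0.988, 0.0]
contact_force: [-0.9, 0.9, 1.0]
width: 0.0
gripper_force: 0.5
```

```bash
python3 - <<'E'
from h import *
print(tow(readout.get_state()["position"]))
s=grab("side");cv2.imwrite("pics/s3.png",cv2.resize(s["color"][150:330,260:440,::-1],None,fx=3,fy=3))
E
```

```text
[-0.0033 -0.0541]
```

View pics/s3.png

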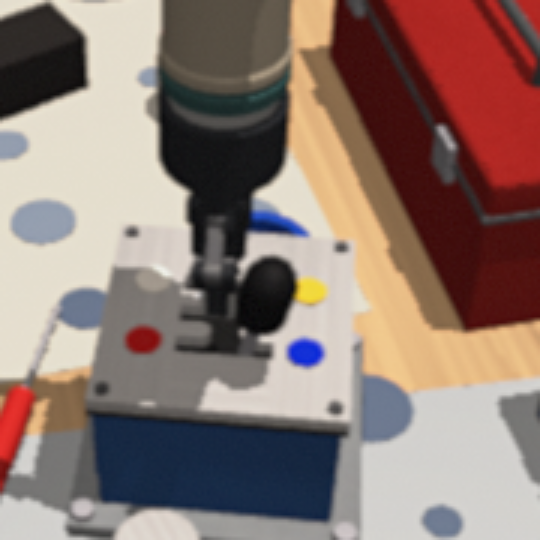

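The knob (crop 266,295) is moving far along the -y column towards blue. I'll continue.

Call:
{"op": "send_rows", "data": {"xyz": [[0.0048, -0.0016, 0], [0.0048, -0.0016, 0], [0.0048, -0.0016, 0], [0.0048, -0.0016, 0], [0, 0, 0], [0, 0, 0]], "delta_rot": [[0, 0, 0], [0, 0, 0], [0, 0, 0], [0, 0, 0], [0, 0, 0], [0, 0, 0]]}}

```text
clock: 11.45
position: [0.5606, -0.1007, 0.1952]
ee_rot: [0.0, 0.157, 0.988, -0.0]
contact_force: [-1.4, 0.2, -0.8]
width: 0.0
gripper_force: 0.5
```

Call:
{"op": "send_rows", "data": {"xyz": [[0.0028, -0.0009, 0], [0, 0, 0], [0, 0, 0]], "delta_rot": [[0, 0, 0], [0, 0, 0], [0, 0, 0]]}}

```text
clock: 11.75
position: [0.5616, -0.101, 0.1951]
ee_rot: [-0.002, 0.157, 0.988, 0.0]
contact_force: [-5.0, 1.7, -0.4]
width: 0.0001
gripper_force: 2.5
```

Call:
{"op": "send_rows", "data": {"xyz": [[0.0028, -0.0009, 0], [0, 0, 0], [0, 0, 0]], "delta_rot": [[0, 0, 0], [0, 0, 0], [0, 0, 0]]}}

```text
clock: 12.05
position: [0.5623, -0.1013, 0.1949]
ee_rot: [-0.004, 0.157, 0.988, 0.0]
contact_force: [-9.1, 2.3, 2.1]
width: -0.0001
gripper_force: 4.7
```

Force builds with no further travel, so the lever has reached its stop. I'll back off, rise clear and verify.

Call:
{"op": "send_rows", "data": {"xyz": [[-0.008, 0.0026, 0], [-0.014, 0.005, 0], [-0.014, 0.005, 0], [0, 0, 0], [0, 0, 0.04], [0, 0, 0.05], [-0.04, 0.02, 0.02], [-0.04, 0.02, 0], [-0.04, 0.02, 0], [0, 0, 0], [0, 0, 0], [0, 0, 0]], "delta_rot": [[0, 0, 0], [0, 0, 0], [0, 0, 0], [0, 0, 0], [0, 0, 0], [0, 0, 0], [0, 0, 0], [0, 0, 0], [0, 0, 0], [0, 0, 0], [0, 0, 0], [0, 0, 0]]}}

```text
clock: 13.25
position: [0.4117, -0.0304, 0.3059]
ee_rot: [0.002, 0.157, 0.988, -0.0]
contact_force: [-0.0, -0.3, 0.5]
width: -0.0001
gripper_force: 0.0
```

```bash
python3 - <<'E'
from h import *
s=grab("side");cv2.imwrite("pics/s4.png",cv2.resize(s["color"][190:370,260:440,::-1],None,fx=3,fy=3))
q,z=knob(s,(335,225,375,265))
for zz in np.arange(.17,.25,.01):
    m=abs(z-zz)<.005
    if m.any(): print(zz.round(2),m.sum(),q[m].min(0),q[m].max(0))
E
```

```text
0.17 1 [ 0.0378 -0.0455] [ 0.0378 -0.0455]
0.18 6 [ 0.0358 -0.0623] [ 0.0513 -0.0598]
0.19 39 [ 0.0271 -0.0655] [ 0.0584 -0.051 ]
0.2 47 [ 0.0289 -0.0704] [ 0.0602 -0.0539]
0.21 51 [ 0.0306 -0.0717] [ 0.0631 -0.0499]
0.22 70 [ 0.0337 -0.0745] [ 0.068  -0.0548]
0.23 126 [ 0.0374 -0.0735] [ 0.0692 -0.0502]
0.24 58 [ 0.0424 -0.0674] [ 0.0647 -0.0496]
```

View pics/s4.png

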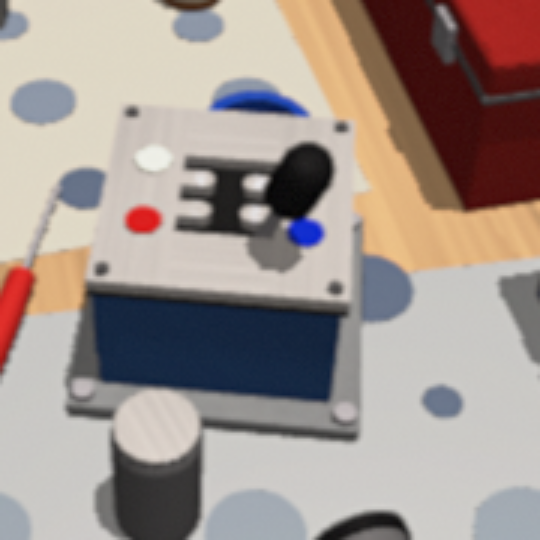

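The lever (knob crop 300,180) is in the blue slot. The knob's centre is about (46, -53) mm in the tower frame, it met the stop, and the neighbouring things are undisturbed.

```bash
python3 -c "
from rig import order
print(order.sign_off())"
```

```text
the job is handed in; nothing more can be done
None
```

The lever was pushed, without gripping, against its end stop in the slot at the blue dot; the arm was backed clear, nothing else near the tower appeared to have moved, and the job was handed in at about 13 s (the sign-off gave no verdict).

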